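# Secure the parts cups in the van rack

### The arm

A 6-joint arm with a two-finger parallel gripper is mounted at the origin on the work surface. World frame = base frame: x ahead of the robot, y to its left, z up, the work surface at z = 0. Lengths are in m, angles in rad, forces in N, time in s.
With the tool pointing down it reaches from about 0.325 to 0.9 m from the base axis. Payload 6.1 kg.
Tool frame: the origin (TCP) lies midway between the tips of the shut fingers; the grasp point (between the pads) lies 19 mm behind it; z points along the fingers, y is the line along which they close (so a half turn about z gives the same grasp; the last joint's range is limited). The gripper opens to 85 mm and grips with 20 to 120 N. Pads are 22 mm wide; open, the fingers measure 114 mm over their backs; the gripper's body (76 mm by 85 mm) begins 54 mm behind the grasp point. The pads swing forward as they close: fully open they stand 13 mm farther back than shut.
Start: joints at [-1.329, 0.22, 1.526, -0, 1.395, -0.126], TCP at [0.225, -0.583, 0.231] pointing down, gripper open.
Joint ranges: [-2.98, 2.98], [-0.91, 2.08], [0.09, 2.57], [-1.24, 4.39], [0.2, 2.65], [-2.68, 2.68]. Speed limits (rad/s): [2.57, 2.57, 3.01, 3.14, 3.14, 3.14].

### API

Orientations are given as a unit quaternion [x, y, z, w].
In Python, from bench import * gives the robot as it stands.
- The arm moves only by the shell command python3 -m handwheel 'ROWS' [FORCE]. ROWS is JSON, a list of rows, each an object of numbers: "fingers": the closure, from -1 (fully open) to 1 (shut), so that 0 is half open; "x", "y", "z": the shift along the world's x, y, z normalised to -1 to 1, where 1 is 0.4 m; "twist": the turn about the world's z normalised to -1 to 1, where 1 is 30 degrees. In form: [{"fingers": .., "x": .., "y": .., "z": .., "twist": ..}, ...]. A call has 1 to 10 rows; each row is the pose to reach, as a shift and turn from the pose commanded when the call began; what a row does not reach only later rows make up. A row lasts 1/10 s, in which the tool goes at most 50 mm and 8.59 degrees, less where a joint would pass 70% of its speed; a pose out of reach is approached as far as the arm can. A call with a number of a shift or a turn outside -1 to 1 is refused whole. A call with a gripper value outside its range is refused whole. The fingers move at their own pace and stop on an object; FORCE is the grip in N (left out, the last holds). Time passes only in rows, so rows that repeat a pose let the fingers close. It gives the time, the measured TCP pose, the force, the opening and the grip force at its end, in the units of the state.
- observe(): the state, without advancing time (a new reading comes with each control period).
- get_image(name): name is "side" or "top"; returns (picture, depth): 480x640x3 uint8, red, green, blue; 480x640 float32, m along the optical axis (not along the pixel's ray), 0 where there is no reading.
- calibration(name): a dict with "K" (3x3 intrinsics, pixels), "k1" (the pictures are not rectified: a ray, as slopes to the right and down, at radius r is drawn at 1 + k1 r^2 times it, then the intrinsics apply), "world_to_cam" (4x4, takes a point from world to camera coordinates). Camera axes: x right, y up, looking along -z (the intrinsics and any distortion apply to the point x, -y, -z); pixel columns grow to the right and rows downward; lengths in m; the calibration is good to about 2 mm. A picture is of the moment at which its call begins. calibration takes no time and is no camera call.
- job_done(): hands the job in; it is judged then, once.
The state is a dict: "clock": time; "joint_positions": joint angles; "qvel": joint speeds; "tau": joint torques, N m; "ee_pos": TCP position; "tcp_rot": TCP orientation; "force": force on the tool from outside, world axes, zero at the start; "torque": the same for the moment, N m; "gripper_width": opening from 0.0 (shut) to 1.0 (fully open); "grip_force": force on a finger pad.
Only numpy, scipy, OpenCV 4.12 (cv2) and the standard library are available. Lean on these libraries where they do the work, as an engineer would, in place of code of your own. Each camera call takes 0.05 s, during which the arm holds its last target. There are 200 camera calls.

### The job

Get the parts cups ready for the road: set the loose orange cup down into the white cup in the rack so they stand nested and upright, and let go of it. Then pull the rack's red plunger knob up to free the pin, slide the yellow stop one hole along towards the cups, and push the pin fully home in that next hole. Finish while still holding the knob firmly down so the pin stays fully home, and leave the other things on the bench where they are.

Things in the scene. Friction and masses are not known exactly. Their poses are not given: they have to be found in the camera images.
- rack: Cup rack fixed to the bench: base plate 110 x 286 x 12 mm, steel rail (top at 34 mm) with four pin holes 40 mm apart, black cradle with the white cup, yellow back plate behind it (up to 97 mm). Origin at bench level on the centre line; y points along the rail from the stop to the cups, z up. In this frame the pin starts at y = -80 mm, the next hole is at y = -40 mm, the cradle at y = +76 mm.
- cradle (a point): Centre of the cradle floor on which the white cup stands, 12 mm above the bench. The cradle wall is 12 mm high and 55 mm across outside.
- next_hole (a point): Mouth of the next pin hole, on top of the rail, 34 mm above the bench. Holes are 11 mm long, the pin is 8 mm thick.
- knob (a point): Centre of the red plunger knob, an upright cylinder 26 mm across, 32 mm tall; centre 94 mm above the bench with the pin fully home, 99 mm at rest. Below it a neck and bushing (20 mm across, up to 72 mm), then the yellow stop's top at 60 mm; the stop's upright plate (up to 93 mm) is 75 to 81 mm ahead of the pin. It rises with the pin and travels with the stop.
- plunger (a joint): Pin height above fully home, m: 0 = fully home (12 mm deep), 0.012 = tip just clear of the rail, 0.018 = highest. Let go, a spring (0.9 N per mm) settles it at about 0.005, half home: there it locks the stop. About 5 N presses it fully home, about 6 N pulls it clear (12 N at the top).
- stop (a joint): Travel of the yellow stop along the rack's y axis, in m: 0 at the start, 0.040 = pin over the next hole. Slides with about 2 N once the pin is clear; moving it by the knob is intended. At 0.040 its plate stands about 5 mm from the rim of the white cup.
- loose_cup_mid (a point): Middle (half-way up, on the axis) of the loose orange parts cup, upright on the bench left or right of the rack: open, tapered, 75 mm tall, 60 mm across outside at the rim, 38 mm at the foot, wall 2.5 mm, 55 to 100 g. Ribs inside carry a nested cup about 31 mm higher than the cup it stands in, with 2 mm play all round.
- low_cup_mid (a point): Middle (half-way up, on the axis) of the white cup, same shape as the orange one, standing upright and loose in the rack's cradle, rim 87 mm above the bench.
- tin: Bystander: grey lidded tin, 60 mm across, 80 mm tall. Leave it alone.
- wrench: Bystander: steel wrench. Leave it alone.
- brush: Bystander: hand brush. Leave it alone.
- fitting: Bystander: steel hose fitting, 50 mm tall. Leave it alone.
- ferrule: Bystander: brass sleeve, 36 mm across, 40 mm tall. Leave it alone.
- spray: Bystander: red spray can, 52 mm across, 170 mm tall. Leave it alone.
- die: Bystander: dark steel crimping-die block, 50 x 35 x 45 mm. Leave it alone.
There are look-alikes about, which are no part of the job. Of the things like the part that bears loose_cup_mid, leave any that is green, pink or turquoise; of the rest the smaller one is meant.

How it is judged:
On the way, in this order (a step that is already met when the one before it is completed fails the run):
1. the orange cup stands nested and upright in the white cup, let go (horizontal distance between loose_cup_mid and low_cup_mid below 0.006 m and z of loose_cup_mid in the frame of low_cup_mid between 0.022 and 0.037 m and angle between loose_cup_mid's own z axis and vertical below 0.15 rad and angle between low_cup_mid's own z axis and vertical below 0.12 rad and horizontal distance between low_cup_mid and cradle below 0.008 m and z of low_cup_mid in the frame of cradle below 0.043 m and contact force between the fingers and loose_cup below 0.1 N and linear speed of loose_cup below 0.02 m/s), for 0.2 s.
2. the pin is pulled clear of its hole with the stop still at the first hole (value of joint plunger above 0.0115 m and value of joint stop below 0.01 m), for 0.05 s.
3. the stop is at the next hole and the pin fully home (value of joint stop between 0.036 and 0.044 m and value of joint plunger below 0.002 m), for 0.2 s.
At the end, for the whole second after the job is handed in: Stop 36 to 44 mm along, pin within 2 mm of fully home and held there by the fingers (over 2 N on the knob); orange cup in the white one (axes within 6 mm, 22 to 37 mm higher, tilt under 0.15 rad), white cup in its cradle (within 8 mm, tilt under 0.12 rad) (all of step 3 and horizontal distance between loose_cup_mid and low_cup_mid below 0.006 m and z of loose_cup_mid in the frame of low_cup_mid between 0.022 and 0.037 m and angle between loose_cup_mid's own z axis and vertical below 0.15 rad and angle between low_cup_mid's own z axis and vertical below 0.12 rad and horizontal distance between low_cup_mid and cradle below 0.008 m and z of low_cup_mid in the frame of cradle below 0.043 m and contact force between the fingers and plunger above 2 N and linear speed of loose_cup below 0.02 m/s); the arm keeps its last pose, push and grip.
It fails at once if a bystander on the bench is moved by more than 30 mm (distance of any of tin, wrench, brush, fitting, ferrule, spray, die from where it was at the start of the episode above 0.03 m).
It also fails if it takes over 56 s, if anything falls off the work surface, if the arm or the gripper's body presses on something with over 40 N, if the wrist force passes 120 N, or if a joint passes its speed limit or range.

## Working session

There is one attempt and no reset: what is moved stays moved. The work goes in short steps, Python scripts to look and compute and a shell command to move; the robot and the scene stay as the last step left them, time stands still between calls to the robot, and variables do not carry over. Pictures are saved under pics/ and viewed, at most 10 in all, crops included, and the job is handed in when it is done.

```bash
mkdir -p pics; ls; cat > h.py <<'E'
import numpy as np, cv2
from bench import *
def ray(cam,u,v):
    c=calibration(cam);K=np.array(c["K"]);T=np.array(c["world_to_cam"]);k=c["k1"]
    d=np.array([(u-K[0,2])/K[0,0],(v-K[1,2])/K[1,1]]);p=d.copy()
    for _ in range(20): p=d/(1+k*(p@p))
    R=T[:3,:3];o=-R.T@T[:3,3]
    return o,R.T@np.array([p[0],-p[1],-1.0])
def onz(cam,u,v,z):
    o,d=ray(cam,u,v);return o+d*(z-o[2])/d[2]
def dep(cam,u,v,D):
    o,d=ray(cam,u,v);return o+d*D
def cloud(cam,D):
    c=calibration(cam);K=np.array(c["K"]);T=np.array(c["world_to_cam"]);k=c["k1"]
    v,u=np.mgrid[:480,:640];d=np.stack([(u-K[0,2])/K[0,0],(v-K[1,2])/K[1,1]],-1);p=d.copy()
    for _ in range(20): p=d/(1+k*(p**2).sum(-1,keepdims=True))
    R=T[:3,:3];o=-R.T@T[:3,3]
    q=np.concatenate([p[...,:1],-p[...,1:],-np.ones_like(p[...,:1])],-1)
    return o+(q*D[...,None])@R
E
python3 - <<'E'
from h import *
for n in("top","side"):
    im,D=get_image(n);cv2.imwrite(f"pics/{n}0.png",im[...,::-1]);np.savez(f"{n}0.npz",im=im,D=D)
    print(n,ray(n,320,240))
print(observe())
E
```

```text
pics
top (array([ 0.49777407, -0.06295149,  1.29698823]), array([ 0.05973389,  0.00103225, -0.99822951]))
side (array([ 0.48712143, -0.79336373,  0.76778319]), array([ 0.05987942,  0.72843631, -0.6825029 ]))
{'clock': 0.1, 'joint_positions': array([-1.32909852e+00,  2.21150519e-01,  1.52751388e+00,  2.65830075e-06,
        1.39470301e+00, -1.26089314e-01]), 'qvel': array([ 0.0008284 ,  0.00047563, -0.00172995,  0.00171825,  0.00102501,
       -0.00013733]), 'tau': array([ 1.02291971e-03, -4.98243248e+01, -3.90544903e+01, -2.40992431e-04,
        5.57369800e-03,  4.96376018e-06]), 'ee_pos': array([ 0.22458974, -0.58266092,  0.23029753]), 'tcp_rot': array([ 9.83138831e-01,  1.82858558e-01, -4.99594544e-05, -8.85971553e-04]), 'force': array([-0.45364291, -0.74494592, -0.54960138]), 'torque': array([-0.03202742,  0.01182361,  0.00507546]), 'grip_force': 0.0, 'gripper_width': 0.9989341176708565}
```

View pics/top0.png

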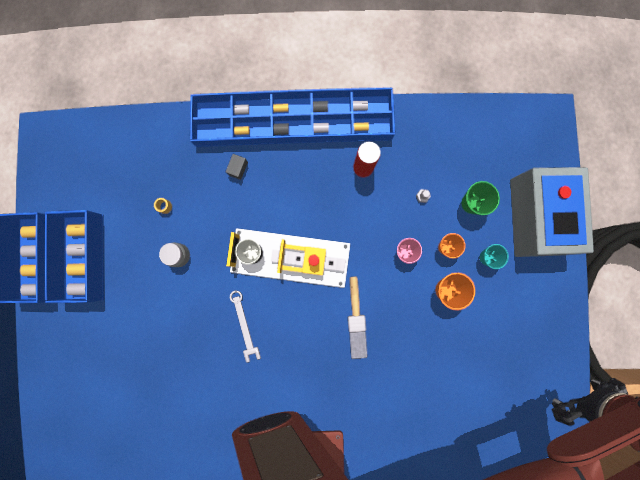

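View pics/side0.png

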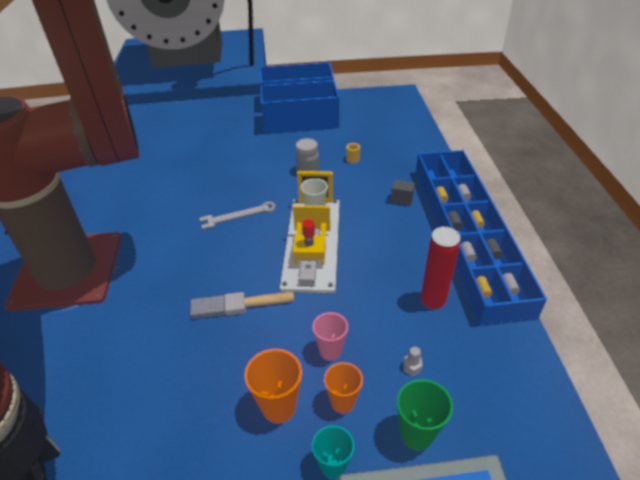

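The top view shows the rack with the stop on the right and the white cup at (249,252). There are two orange cups, a small one at (452,246) and a large one at (456,291). Pink is at (409,251), turquoise at (494,257) and green at (482,198). Leaving out green, pink and turquoise, the smaller orange cup at (452,246) is the one meant. In the side view it is at (343,387). I'll measure it and confirm with one crop.

```bash
cat > m.py <<'E'
from h import *
z=np.load("top0.npz");im,D=z["im"],z["D"];P=cloud("top",D)
hsv=cv2.cvtColor(im,cv2.COLOR_RGB2HSV)
def rim(n,u,v,r,h0,hi,s0=90,zr=0.0):
    m=np.zeros((480,640),np.uint8);cv2.circle(m,(u,v),r,1,-1)
    m&=((hsv[...,0]>=h0)&(hsv[...,0]<=hi)&(hsv[...,1]>=s0)).astype(np.uint8)
    c=max(cv2.findContours(m,cv2.RETR_EXTERNAL,cv2.CHAIN_APPROX_NONE)[0],key=cv2.contourArea)
    zz=P[...,2][m>0];zt=np.percentile(zz[np.isfinite(zz)],97) 
    (cu,cv_),rr=cv2.minEnclosingCircle(c)
    a=onz("top",cu,cv_,zt);b=onz("top",cu+rr,cv_,zt)
    print(n,"px",round(cu),round(cv_),"ztop",zt.round(3),"centre",a.round(4),"diam",round(2*np.linalg.norm(b-a),4))
rim("small orange",452,246,18,3,20);rim("big orange",456,291,24,3,20)
rim("pink",409,251,18,160,179,60);rim("turq",494,257,18,80,95);rim("green",482,198,22,50,78)
rim("knob",314,261,12,0,6,150);rim("knob2",314,261,12,170,179,150)
# white cup: by height
m=((P[...,2]>.075)&(np.hypot(np.mgrid[:480,:640][1]-249,np.mgrid[:480,:640][0]-252)<20)&(hsv[...,1]<70)).astype(np.uint8)
c=max(cv2.findContours(m,cv2.RETR_EXTERNAL,cv2.CHAIN_APPROX_NONE)[0],key=cv2.contourArea)
(e,rr)=cv2.minEnclosingCircle(c);print("white",e,rr,onz("top",*e,.087).round(4),"diam",2*np.linalg.norm(onz("top",e[0]+rr,e[1],.087)-onz("top",*e,.087)))
# base plate
m=((hsv[...,2]>170)&(hsv[...,1]<60)).astype(np.uint8);m[:,:225]=0;m[:,355:]=0;m[:220]=0;m[292:]=0
m=cv2.morphologyEx(m,cv2.MORPH_CLOSE,np.ones((3,3)));
c=np.vstack(cv2.findContours(m,cv2.RETR_EXTERNAL,cv2.CHAIN_APPROX_NONE)[0])[:,0]
q=np.array([onz("top",u,v,.012)[:2] for u,v in c],np.float32);r=cv2.minAreaRect(q);print("plate",r)
for n,u,v in(("brush",355,318),("tin",174,255),("spray",368,155)):print(n,P[v,u].round(3))
g=cv2.resize(im[180:325,220:520][...,::-1],None,fx=2.6,fy=2.6,interpolation=cv2.INTER_CUBIC);cv2.imwrite("pics/crop1.png",g)
E
python3 m.py
```

```text
small orange px 452 246 ztop 0.076 centre [ 0.5482 -0.3716  0.0756] diam 0.064
big orange px 455 291 ztop 0.11 centre [ 0.4432 -0.3668  0.1097] diam 0.0918
pink px 409 250 ztop 0.076 centre [ 0.5402 -0.2699  0.0757] diam 0.0603
turq px 494 256 ztop 0.076 centre [ 0.5201 -0.4722  0.0763] diam 0.0696
green px 480 199 ztop 0.103 centre [ 0.6536 -0.438   0.1027] diam 0.0934
knob px 313 260 ztop 0.118 centre [ 0.5239 -0.0454  0.1177] diam 0.0232Traceback (most recent call last):
  File "m.py", line 14, in <module>
    rim("knob",314,261,12,0,6,150);rim("knob2",314,261,12,170,179,150)
                                   ~~~^^^^^^^^^^^^^^^^^^^^^^^^^^^^^^^^
  File "m.py", line 7, in rim
    c=max(cv2.findContours(m,cv2.RETR_EXTERNAL,cv2.CHAIN_APPROX_NONE)[0],key=cv2.contourArea)
ValueError: max() iterable argument is empty
```

```bash
sed -i 's/;rim("knob2".*$//' m.py; python3 m.py|tail -6
```

```text
knob px 313 260 ztop 0.118 centre [ 0.5239 -0.0454  0.1177] diam 0.0232
white (247.64083862304688, 250.54225158691406) 12.85686206817627 [0.5508 0.1072 0.087 ] diam 0.06009078914001337
plate ((0.5117913484573364, 0.018134087324142456), (0.2854376435279846, 0.1556507647037506), 80.82109832763672)
brush [ 0.382 -0.141  0.023]
tin [0.545 0.283 0.084]
spray [ 0.749 -0.173  0.17 ]
```

View pics/crop1.png

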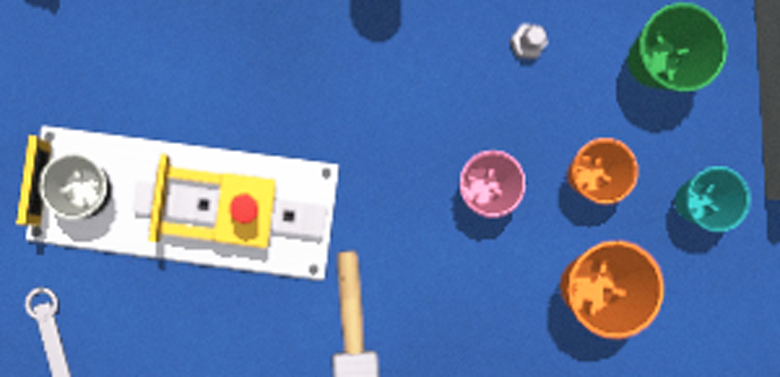

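The crop confirms it: the smaller orange cup (diameter about 60 mm, rim at 76 mm) sits at crop (604,171), with larger orange and coloured cups around it. A closing line at about 33° gives the fingers the most room. I'm moving above the cup and turning.

```bash
R='x'; python3 -m handwheel '[{"fingers":-1,"x":0.81,"y":0.53,"z":0,"twist":1},{"fingers":-1,"x":0.81,"y":0.53,"z":0,"twist":1},{"fingers":-1,"x":0.81,"y":0.53,"z":0,"twist":1},{"fingers":-1,"x":0.81,"y":0.53,"z":0,"twist":1},{"fingers":-1,"x":0.81,"y":0.53,"z":0,"twist":1},{"fingers":-1,"x":0.81,"y":0.53,"z":0,"twist":1},{"fingers":-1,"x":0.81,"y":0.53,"z":0,"twist":1},{"fingers":-1,"x":0.81,"y":0.53,"z":0,"twist":1},{"fingers":-1,"x":0.81,"y":0.53,"z":0,"twist":1},{"fingers":-1,"x":0.81,"y":0.53,"z":0,"twist":1}]' 30
python3 -m handwheel '[{"fingers":-1,"x":0,"y":0,"z":0,"twist":1},{"fingers":-1,"x":0,"y":0,"z":0,"twist":1},{"fingers":-1,"x":0,"y":0,"z":0,"twist":1},{"fingers":-1,"x":0,"y":0,"z":0,"twist":1}]'
python3 -m handwheel '[{"fingers":-1,"x":0,"y":0,"z":0,"twist":1},{"fingers":-1,"x":0,"y":0,"z":0,"twist":1},{"fingers":-1,"x":0,"y":0,"z":0,"twist":1},{"fingers":-1,"x":0,"y":0,"z":0,"twist":1}]'
python3 -m handwheel '[{"fingers":-1,"x":0,"y":0,"z":0,"twist":0.4},{"fingers":-1,"x":0,"y":0,"z":0,"twist":0.4},{"fingers":-1,"x":0,"y":0,"z":0,"twist":0.4}]'
python3 - <<'E'
from h import *
from scipy.spatial.transform import Rotation as Ro
o=observe();y=Ro.from_quat(o["tcp_rot"]).as_matrix()[:,1];print(o["clock"],o["ee_pos"],o["joint_positions"],"line",np.degrees(np.arctan2(y[1],y[0])))
im,D=get_image("side");hsv=cv2.cvtColor(im,cv2.COLOR_RGB2HSV);P=cloud("side",D);
cv2.imwrite("pics/s1.png",im[...,::-1])
m=(hsv[...,0]>3)&(hsv[...,0]<20)&(hsv[...,1]>90)&(np.hypot(P[...,0]-.548,P[...,1]+.372)<.045)&(P[...,2]>.068)&(P[...,2]<.085)
c=P[m][:,:2].astype(np.float32);e,r=cv2.minEnclosingCircle(c);print(m.sum(),e,r,P[m][:,2].max())
E
```

```text
clock: 1.1
ee_pos: [0.549, -0.3703, 0.2304]
tcp_rot: [0.902, 0.432, -0.0, -0.001]
force: [-0.8, -0.6, -1.3]
gripper_width: 1.001
grip_force: 0.0
clock: 1.5
ee_pos: [0.5471, -0.3725, 0.231]
tcp_rot: [0.759, 0.651, -0.0, -0.0]
force: [0.1, -0.7, -1.1]
gripper_width: 0.995
grip_force: 0.0
clock: 1.9
ee_pos: [0.5471, -0.3726, 0.231]
tcp_rot: [0.565, 0.825, -0.0, -0.0]
force: [-0.0, 0.3, 0.2]
gripper_width: 1.001
grip_force: 0.0
clock: 2.2
ee_pos: [0.5473, -0.3724, 0.2311]
tcp_rot: [0.477, 0.879, -0.0, -0.0]
force: [-0.2, -0.0, -0.9]
gripper_width: 0.999
grip_force: 0.0
2.2 [ 0.54725439 -0.37243868  0.2310978 ] [-7.16380750e-01  3.08442051e-01  1.42101824e+00 -3.90571307e-04
  1.41271630e+00 -1.29176480e+00] line 32.970614139606546
297 (0.5502324104309082, -0.37394270300865173) 0.030300768092274666 0.0791290684006577
```

```bash
python3 -m handwheel '[{"fingers":-1,"x":0.004,"y":-0.002,"z":-0.12,"twist":0},{"fingers":-1,"x":0.004,"y":-0.002,"z":-0.22,"twist":0},{"fingers":-1,"x":0.004,"y":-0.002,"z":-0.3,"twist":0},{"fingers":-1,"x":0.004,"y":-0.002,"z":-0.38,"twist":0},{"fingers":-1,"x":0.004,"y":-0.002,"z":-0.44,"twist":0},{"fingers":-1,"x":0.004,"y":-0.002,"z":-0.47,"twist":0},{"fingers":-1,"x":0.004,"y":-0.002,"z":-0.47,"twist":0},{"fingers":-1,"x":0.004,"y":-0.002,"z":-0.47,"twist":0}]'
python3 -m handwheel '[{"fingers":1,"x":0,"y":0,"z":0,"twist":0},{"fingers":1,"x":0,"y":0,"z":0,"twist":0},{"fingers":1,"x":0,"y":0,"z":0,"twist":0},{"fingers":1,"x":0,"y":0,"z":0,"twist":0},{"fingers":1,"x":0,"y":0,"z":0,"twist":0},{"fingers":1,"x":0,"y":0,"z":0,"twist":0},{"fingers":1,"x":0,"y":0,"z":0,"twist":0},{"fingers":1,"x":0,"y":0,"z":0,"twist":0}]' 25
```

```text
clock: 3.05
ee_pos: [0.5507, -0.3728, 0.0444]
tcp_rot: [0.477, 0.879, -0.0, 0.001]
force: [0.8, -0.0, 0.1]
gripper_width: 0.997
grip_force: 0.0
clock: 3.85
ee_pos: [0.5515, -0.3731, 0.0455]
tcp_rot: [0.477, 0.879, -0.0, 0.002]
force: [-0.6, -0.1, 5.5]
gripper_width: 0.674
grip_force: 26.5
```

```bash
python3 -m handwheel '[{"fingers":1,"x":0,"y":0,"z":0.03,"twist":0},{"fingers":1,"x":0,"y":0,"z":0.1,"twist":0},{"fingers":1,"x":0,"y":0,"z":0.2,"twist":0},{"fingers":1,"x":0,"y":0,"z":0.3,"twist":0},{"fingers":1,"x":0,"y":0,"z":0.4,"twist":0},{"fingers":1,"x":0,"y":0,"z":0.47,"twist":0},{"fingers":1,"x":0,"y":0,"z":0.47,"twist":0},{"fingers":1,"x":0,"y":0,"z":0.47,"twist":0}]'
python3 -m handwheel '[{"fingers":1,"x":0,"y":0.05,"z":0,"twist":-0.1},{"fingers":1,"x":0,"y":0.15,"z":0,"twist":-0.2},{"fingers":1,"x":0,"y":0.27,"z":0,"twist":-0.35},{"fingers":1,"x":0,"y":0.39,"z":0,"twist":-0.5},{"fingers":1,"x":0,"y":0.51,"z":0,"twist":-0.65},{"fingers":1,"x":0,"y":0.63,"z":0,"twist":-0.8},{"fingers":1,"x":0,"y":0.75,"z":0,"twist":-0.9},{"fingers":1,"x":0,"y":0.87,"z":0,"twist":-1},{"fingers":1,"x":0,"y":0.96,"z":0,"twist":-1},{"fingers":1,"x":0,"y":1,"z":0,"twist":-1}]'
python3 -m handwheel '[{"fingers":1,"x":0,"y":0.07,"z":0,"twist":-0.15},{"fingers":1,"x":0,"y":0.13,"z":0,"twist":-0.3},{"fingers":1,"x":0,"y":0.18,"z":0,"twist":-0.42},{"fingers":1,"x":0,"y":0.2,"z":0,"twist":-0.42},{"fingers":1,"x":0,"y":0.2,"z":0,"twist":-0.42},{"fingers":1,"x":0,"y":0.2,"z":0,"twist":-0.42}]'
cat > look.py <<'E'
import sys
from h import *
n=sys.argv[1]
im,D=get_image("side");hsv=cv2.cvtColor(im,cv2.COLOR_RGB2HSV);P=cloud("side",D);cv2.imwrite(f"pics/s{n}.png",im[...,::-1])
imt,Dt=get_image("top");cv2.imwrite(f"pics/t{n}.png",imt[...,::-1])
print(observe()["ee_pos"])
np.savez(f"look{n}.npz",im=im,D=D,imt=imt,Dt=Dt)
x0=int(sys.argv[2]);y0=int(sys.argv[3])
a=cv2.resize(im[y0:y0+180,x0:x0+180],(540,540),interpolation=cv2.INTER_CUBIC)
cv2.imwrite(f"pics/c{n}.png",a[...,::-1])
E
python3 look.py 2 230 60
```

```text
clock: 4.65
ee_pos: [0.5505, -0.372, 0.2322]
tcp_rot: [0.477, 0.879, -0.0, 0.001]
force: [0.2, 0.2, -2.2]
gripper_width: 0.671
grip_force: 27.1
clock: 5.65
ee_pos: [0.5485, 0.0313, 0.2289]
tcp_rot: [0.687, 0.727, -0.001, -0.002]
force: [-0.5, -0.9, -1.2]
gripper_width: 0.67
grip_force: 27.1
clock: 6.25
ee_pos: [0.5501, 0.107, 0.2305]
tcp_rot: [0.763, 0.646, -0.001, -0.0]
force: [-0.0, 0.6, -1.6]
gripper_width: 0.667
grip_force: 27.1
[0.5503149  0.10684265 0.23097194]
```

View pics/c2.png

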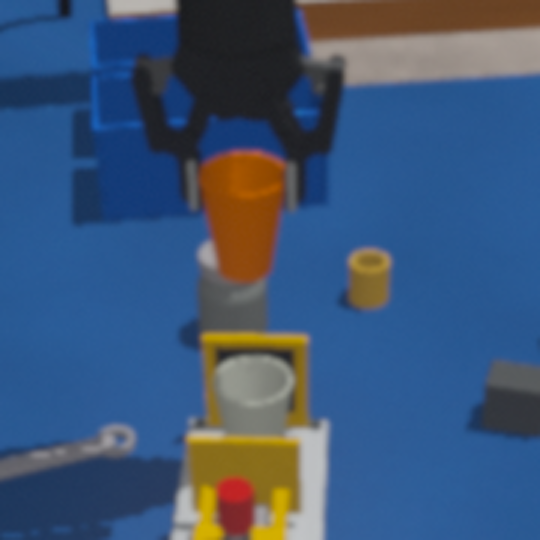

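The cup is held upright in crop 2, at about (243,215), with the white cup below at (255,395). I'll measure the offset between the two in this one view.

```bash
cat > mm.py <<'E'
import sys
from h import *
z=np.load(f"look{sys.argv[1]}.npz");im,D=z["im"],z["D"];P=cloud("side",D);hsv=cv2.cvtColor(im,cv2.COLOR_RGB2HSV)
near=np.hypot(P[...,0]-.55,P[...,1]-.107)<.06
o=near&(hsv[...,0]>3)&(hsv[...,0]<18)&(hsv[...,1]>140)&(P[...,2]>.1)
w=near&(hsv[...,1]<80)&(P[...,2]>.05)&(P[...,2]<.1)
for n,m in(("orange",o),("white",w)):
    q=P[m];top=np.percentile(q[:,2],99);s=q[q[:,2]>top-.012]
    lo=np.percentile(q[:,2],1)
    e,r=cv2.minEnclosingCircle(s[:,:2].astype(np.float32));print(n,m.sum(),"z",lo.round(3),top.round(3),"rim",np.round(e,4),round(r,4))
    # outer front surface: fit circle radius from taper for each height band
    for h in(.015,.03,.045):
        b=q[abs(q[:,2]-(top-h))<.005]
        if len(b)>10:
            R=.030-.011*h/.075
            from scipy.optimize import least_squares
            b=b[b[:,1]<np.median(q[:,1])+.0] if False else b
            f=least_squares(lambda c:np.hypot(b[:,0]-c[0],b[:,1]-c[1])-R,[e[0],e[1]],loss="soft_l1",f_scale=.002)
            print("  h",h,len(b),f.x.round(4),"res",np.abs(f.fun).mean().round(4))
E
python3 mm.py 2
```

```text
orange 2341 z 0.192 0.499 rim [0.5488 0.0879] 0.0323
  h 0.015 222 [0.5497 0.0968] res 0.0019
  h 0.03 225 [0.5492 0.0935] res 0.0023
  h 0.045 206 [0.5489 0.092 ] res 0.0029
white 674 z 0.051 0.091 rim [0.5455 0.1199] 0.0436
  h 0.015 171 [0.5503 0.1078] res 0.0035
  h 0.03 123 [0.5498 0.1077] res 0.0025
```

```bash
sed -i 's/&(P\[...,2\]>.1)$/\&(P[...,2]>.1)\&(P[...,2]<.29)/; s/<.06$/<.045/' mm.py; python3 mm.py 2
```

```text
orange 913 z 0.19 0.263 rim [0.5507 0.1052] 0.0315
  h 0.015 216 [0.5494 0.1052] res 0.0018
  h 0.03 112 [0.5487 0.1072] res 0.0016
  h 0.045 69 [0.5482 0.1081] res 0.0012
white 639 z 0.051 0.09 rim [0.5506 0.1148] 0.0386
  h 0.015 160 [0.5506 0.1075] res 0.0022
  h 0.03 116 [0.55   0.1076] res 0.0014
```

```bash
python3 -m handwheel '[{"fingers":1,"x":0.002,"y":0.003,"z":-0.08,"twist":0},{"fingers":1,"x":0.002,"y":0.003,"z":-0.16,"twist":0},{"fingers":1,"x":0.002,"y":0.003,"z":-0.22,"twist":0},{"fingers":1,"x":0.002,"y":0.003,"z":-0.27,"twist":0},{"fingers":1,"x":0.002,"y":0.003,"z":-0.3,"twist":0},{"fingers":1,"x":0.002,"y":0.003,"z":-0.325,"twist":0},{"fingers":1,"x":0.002,"y":0.003,"z":-0.34,"twist":0},{"fingers":1,"x":0.002,"y":0.003,"z":-0.345,"twist":0},{"fingers":1,"x":0.002,"y":0.003,"z":-0.345,"twist":0},{"fingers":1,"x":0.002,"y":0.003,"z":-0.345,"twist":0}]'
python3 look.py 3 230 60; python3 mm.py 3
```

```text
clock: 7.35
ee_pos: [0.5517, 0.1093, 0.0941]
tcp_rot: [0.763, 0.646, 0.001, 0.0]
force: [0.4, -0.2, -0.0]
gripper_width: 0.67
grip_force: 27.1
[0.55164677 0.10929751 0.09407146]
orange 463 z 0.1 0.127 rim [0.5508 0.1086] 0.0314
  h 0.015 173 [0.5503 0.1081] res 0.0016
  h 0.03 25 [0.5502 0.1087] res 0.0009
white 278 z 0.052 0.09 rim [0.5514 0.1048] 0.0293
  h 0.015 72 [0.5503 0.1092] res 0.0011
  h 0.03 63 [0.5506 0.1093] res 0.0012
```

```bash
python3 -m handwheel '[{"fingers":1,"x":0,"y":0,"z":-0.005,"twist":0},{"fingers":1,"x":0,"y":0,"z":-0.01,"twist":0},{"fingers":1,"x":0,"y":0,"z":-0.012,"twist":0},{"fingers":1,"x":0,"y":0,"z":-0.012,"twist":0}]'
```

```text
clock: 7.85
ee_pos: [0.5515, 0.1091, 0.0887]
tcp_rot: [0.763, 0.646, 0.0, 0.0]
force: [1.2, -0.7, 0.4]
gripper_width: 0.671
grip_force: 27.2
```

```bash
python3 -m handwheel '[{"fingers":0.1,"x":0,"y":0,"z":-0.003,"twist":0},{"fingers":-0.5,"x":0,"y":0,"z":-0.003,"twist":0},{"fingers":-1,"x":0,"y":0,"z":-0.003,"twist":0},{"fingers":-1,"x":0,"y":0,"z":-0.003,"twist":0},{"fingers":-1,"x":0,"y":0,"z":-0.003,"twist":0},{"fingers":-1,"x":0,"y":0,"z":-0.003,"twist":0},{"fingers":-1,"x":0,"y":0,"z":-0.003,"twist":0}]'
python3 look.py 4 230 60; python3 mm.py 4
```

```text
clock: 8.55
ee_pos: [0.5511, 0.1092, 0.0872]
tcp_rot: [0.763, 0.646, -0.0, -0.0]
force: [-0.4, 0.8, -0.7]
gripper_width: 1.0
grip_force: 0.0
[0.55110574 0.10920786 0.08729257]
orange 362 z 0.1 0.12 rim [0.5501 0.1082] 0.0313
  h 0.015 165 [0.5497 0.1075] res 0.0018
white 269 z 0.051 0.09 rim [0.5506 0.1036] 0.0287
  h 0.015 71 [0.5497 0.1091] res 0.0009
  h 0.03 64 [0.5496 0.1091] res 0.0008
```

View pics/c4.png

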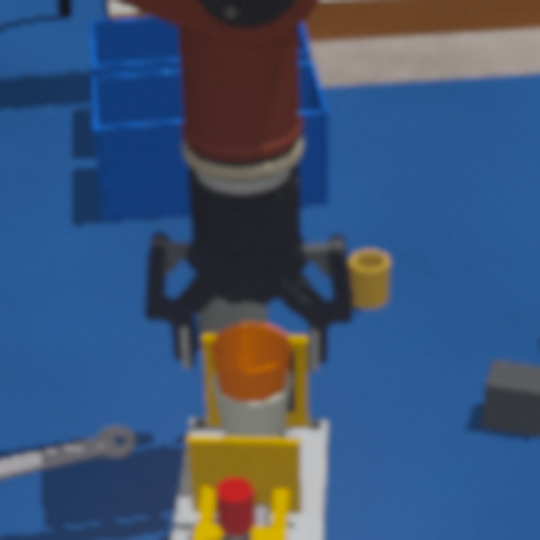

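Nested: the orange rim is about 30 mm above the white one, upright, with the pads clear (crop 4: orange rim at (250,350)). I'm raising clear and moving over the knob.

```bash
python3 -m handwheel '[{"fingers":-1,"x":0,"y":0,"z":0.03,"twist":0},{"fingers":-1,"x":0,"y":0,"z":0.1,"twist":0},{"fingers":-1,"x":0,"y":0,"z":0.2,"twist":0},{"fingers":-1,"x":0,"y":0,"z":0.275,"twist":0},{"fingers":-1,"x":-0.02,"y":-0.1,"z":0.275,"twist":0},{"fingers":-1,"x":-0.04,"y":-0.2,"z":0.275,"twist":0},{"fingers":-1,"x":-0.06,"y":-0.3,"z":0.275,"twist":0},{"fingers":-1,"x":-0.066,"y":-0.387,"z":0.275,"twist":0},{"fingers":-1,"x":-0.066,"y":-0.387,"z":0.275,"twist":0},{"fingers":-1,"x":-0.066,"y":-0.387,"z":0.275,"twist":0}]'
python3 - <<'E'
from h import *
im,D=get_image("side");np.savez("look5.npz",im=im,D=D);hsv=cv2.cvtColor(im,cv2.COLOR_RGB2HSV);P=cloud("side",D)
from scipy.optimize import least_squares
m=((hsv[...,0]<5)|(hsv[...,0]>174))&(hsv[...,1]>150)&(np.hypot(P[...,0]-.5245,P[...,1]+.0455)<.03)&(P[...,2]>.07)&(P[...,2]<.13)
q=P[m];print(m.sum(),np.percentile(q[:,2],[1,99]))
s=q[(q[:,2]<.105)];f=least_squares(lambda c:np.hypot(s[:,0]-c[0],s[:,1]-c[1])-.013,[.5245,-.0455],loss="soft_l1",f_scale=.002);print(f.x,np.abs(f.fun).mean())
t=q[q[:,2]>.112];print(t.mean(0));print(observe()["ee_pos"])
E
```

```text
clock: 9.65
ee_pos: [0.5249, -0.0462, 0.1982]
tcp_rot: [0.764, 0.645, 0.0, 0.0]
force: [-0.1, 0.2, 0.6]
gripper_width: 1.002
grip_force: 0.0
160 [0.08926976 0.11855455]
[ 0.5247186  -0.04357905] 0.0008884382751904194
[ 0.52521141 -0.04847868  0.11621075]
[ 0.52490775 -0.04537036  0.19799071]
```

```bash
python3 -m handwheel '[{"fingers":-1,"x":0,"y":0,"z":-0.1,"twist":0},{"fingers":-1,"x":0,"y":0,"z":-0.18,"twist":0},{"fingers":-1,"x":0,"y":0,"z":-0.25,"twist":0},{"fingers":-1,"x":0,"y":0,"z":-0.29,"twist":0},{"fingers":-1,"x":0,"y":0,"z":-0.3,"twist":0},{"fingers":-1,"x":0,"y":0,"z":-0.3,"twist":0}]'
python3 -m handwheel '[{"fingers":1,"x":0,"y":0,"z":0,"twist":0},{"fingers":1,"x":0,"y":0,"z":0,"twist":0},{"fingers":1,"x":0,"y":0,"z":0,"twist":0},{"fingers":1,"x":0,"y":0,"z":0,"twist":0},{"fingers":1,"x":0,"y":0,"z":0,"twist":0},{"fingers":1,"x":0,"y":0,"z":0,"twist":0},{"fingers":1,"x":0,"y":0,"z":0,"twist":0},{"fingers":1,"x":0,"y":0,"z":0,"twist":0},{"fingers":1,"x":0,"y":0,"z":0,"twist":0},{"fingers":1,"x":0,"y":0,"z":0,"twist":0}]' 70
```

```text
clock: 10.3
ee_pos: [0.5246, -0.0445, 0.0771]
tcp_rot: [0.763, 0.647, -0.0, -0.001]
force: [-0.0, 0.6, 0.2]
gripper_width: 1.001
grip_force: 0.0
clock: 11.3
ee_pos: [0.5253, -0.0458, 0.0776]
tcp_rot: [0.763, 0.646, 0.0, 0.001]
force: [4.0, -0.2, 0.6]
gripper_width: 0.289
grip_force: 68.6
```

```bash
python3 -m handwheel '[{"fingers":1,"x":0,"y":0,"z":0.008,"twist":0},{"fingers":1,"x":0,"y":0,"z":0.016,"twist":0},{"fingers":1,"x":0,"y":0,"z":0.025,"twist":0},{"fingers":1,"x":0,"y":0,"z":0.027,"twist":0},{"fingers":1,"x":0,"y":0,"z":0.027,"twist":0},{"fingers":1,"x":0,"y":0,"z":0.027,"twist":0}]'
```

```text
clock: 11.9
ee_pos: [0.5252, -0.0457, 0.0873]
tcp_rot: [0.763, 0.646, 0.0, 0.001]
force: [8.3, -1.2, -8.4]
gripper_width: 0.285
grip_force: 69.1
```

```bash
python3 -m handwheel '[{"fingers":1,"x":0.003,"y":0.01,"z":0,"twist":0},{"fingers":1,"x":0.006,"y":0.025,"z":0,"twist":0},{"fingers":1,"x":0.009,"y":0.04,"z":0,"twist":0},{"fingers":1,"x":0.011,"y":0.055,"z":0,"twist":0},{"fingers":1,"x":0.014,"y":0.07,"z":0,"twist":0},{"fingers":1,"x":0.016,"y":0.085,"z":0,"twist":0},{"fingers":1,"x":0.018,"y":0.095,"z":0,"twist":0},{"fingers":1,"x":0.018,"y":0.099,"z":0,"twist":0},{"fingers":1,"x":0.018,"y":0.099,"z":0,"twist":0},{"fingers":1,"x":0.018,"y":0.099,"z":0,"twist":0}]'
cat > k.py <<'E'
import sys
from h import *
from scipy.optimize import least_squares
im,D=get_image("side");cv2.imwrite(f"pics/k{sys.argv[1]}.png",cv2.resize(im[120:300,230:410],(540,540),interpolation=cv2.INTER_CUBIC)[...,::-1])
hsv=cv2.cvtColor(im,cv2.COLOR_RGB2HSV);P=cloud("side",D)
y=(hsv[...,0]>20)&(hsv[...,0]<32)&(hsv[...,1]>150)&(np.hypot(P[...,0]-.53,P[...,1]-.02)<.08)&(P[...,2]>.065)&(P[...,2]<.1)
q=P[y];print("plate y med",np.median(q,0),y.sum())
z0=np.load("look5.npz");h0=cv2.cvtColor(z0["im"],cv2.COLOR_RGB2HSV);P0=cloud("side",z0["D"])
y0=(h0[...,0]>20)&(h0[...,0]<32)&(h0[...,1]>150)&(np.hypot(P0[...,0]-.53,P0[...,1]-.02)<.06)&(P0[...,2]>.065)&(P0[...,2]<.1)
a=np.array([.163,.987,0]);print("plate before",np.median(P0[y0],0),"travel",np.median(q@a)-np.median(P0[y0]@a))
print(observe()["ee_pos"],observe()["force"])
E
python3 k.py 1
```

```text
clock: 12.9
ee_pos: [0.5317, -0.006, 0.0869]
tcp_rot: [0.763, 0.646, -0.0, -0.0]
force: [6.6, 0.4, -7.4]
gripper_width: 0.289
grip_force: 69.1
plate y med [0.53505424 0.07020123 0.08513904] 96
plate before [0.53760162 0.02972089 0.08133441] travel 0.03995667341328893
[ 0.53169456 -0.00595573  0.08692236] [ 6.97795177 -0.36255507 -7.89105137]
```

View pics/k1.png

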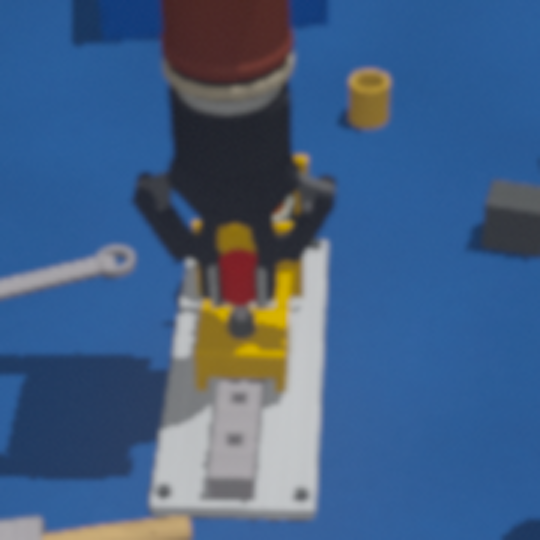

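The knob and stop moved together in crop k1: the knob is at (237,275), with two free holes behind it at (239,398) and (235,438). Travel is about 40 mm. I'm pressing the pin down.

```bash
python3 -m handwheel '[{"fingers":1,"x":0,"y":0,"z":-0.008,"twist":0},{"fingers":1,"x":0,"y":0,"z":-0.016,"twist":0},{"fingers":1,"x":0,"y":0,"z":-0.024,"twist":0},{"fingers":1,"x":0,"y":0,"z":-0.03,"twist":0},{"fingers":1,"x":0,"y":0,"z":-0.034,"twist":0},{"fingers":1,"x":0,"y":0,"z":-0.034,"twist":0},{"fingers":1,"x":0,"y":0,"z":-0.034,"twist":0}]'
```

```text
clock: 13.65
ee_pos: [0.5319, -0.006, 0.0748]
tcp_rot: [0.763, 0.646, -0.0, -0.0]
force: [1.0, 0.1, 3.1]
gripper_width: 0.29
grip_force: 70.2
```

```bash
python3 -m handwheel '[{"fingers":1,"x":0,"y":0,"z":-0.004,"twist":0},{"fingers":1,"x":0,"y":0,"z":-0.007,"twist":0},{"fingers":1,"x":0,"y":0,"z":-0.01,"twist":0},{"fingers":1,"x":0,"y":0,"z":-0.01,"twist":0},{"fingers":1,"x":0,"y":0,"z":-0.01,"twist":0}]'
```

```text
clock: 14.15
ee_pos: [0.5321, -0.006, 0.0731]
tcp_rot: [0.763, 0.646, -0.0, -0.0]
force: [-8.9, 1.0, 23.5]
gripper_width: 0.286
grip_force: 72.7
```

The pin has bottomed at about 23 N. I'll hold briefly and check the cups.

```bash
python3 -m handwheel '[{"fingers":1,"x":0,"y":0,"z":0,"twist":0},{"fingers":1,"x":0,"y":0,"z":0,"twist":0},{"fingers":1,"x":0,"y":0,"z":0,"twist":0},{"fingers":1,"x":0,"y":0,"z":0,"twist":0}]'; python3 - <<'E'
from h import *
a,_=get_image("top");b,_=get_image("side")
f=lambda i:cv2.resize(i,None,fx=3,fy=3,interpolation=cv2.INTER_CUBIC)
cv2.imwrite("pics/fin.png",np.hstack([f(a[200:330,220:350]),f(b[130:260,250:380])])[...,::-1])
E
```

```text
clock: 14.55
ee_pos: [0.5321, -0.006, 0.0731]
tcp_rot: [0.763, 0.646, -0.0, 0.0]
force: [-9.5, 0.9, 23.1]
gripper_width: 0.285
grip_force: 72.7
```

View pics/fin.png

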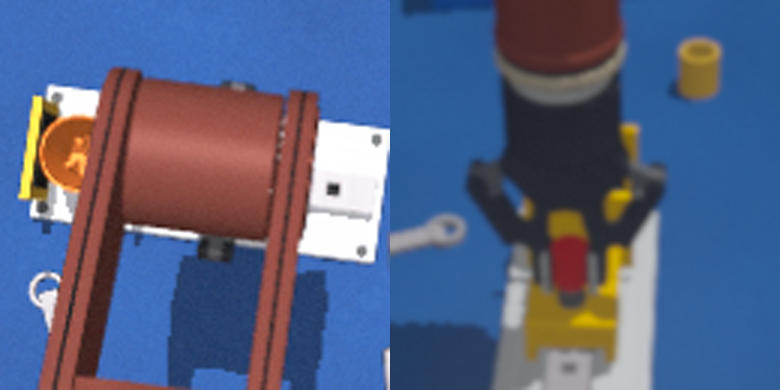

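The final view shows the orange cup's rim still round and in place in the cradle (left panel, (75,155)). The knob is held down (right panel, (570,265)). I'm handing in.

```bash
python3 -c "
from bench import *
print(job_done())"
```

```text
the job is handed in; nothing more can be done
None
```

I handed the job in at about 14.7 s: the orange cup is nested upright in the white one, and the stop has moved about 40 mm to the next hole. The pin is pressed home with the knob held down at about 23 N, and I touched none of the other things on the bench; the hand-in gave no verdict.

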